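# Load the shield box whose lid holds, and leave the lid hanging half-way

## Task

I want the radio module set up in a shield box with the lid left hanging half-way over it, but one of the two boxes has a worn friction hinge and I cannot tell which: lift a lid about half-way, let go of it, back off and watch for a second or two whether it keeps its angle or sinks shut, and go on to the other box if it sinks. In the box whose lid holds, swing the lid right up out of the way, set the module down flat (do not drop it) in the cradle with its two brass jacks toward the hinge, then bring the lid back down to about half-way and let go, so that it stays there by itself. The box with the worn hinge ends shut and empty, and the other things on the bench stay where they are.

Things in the scene. Friction and masses are not known exactly. Their poses are not given: they have to be found in the camera images.
- enclosure_1: one of two shield boxes that look alike and may stand in either place: grey-lidded aluminium box fixed to the bench, 110 mm deep (its x), 110 wide (its y), 62 high with the lid shut; 6 mm walls, rim at z 48 mm, inner floor at 9 mm. Origin: centre of its underside; +x points from the handle side (front) to the hinge side (rear), z up
- enclosure_2: the other shield box, same shape, sizes and frame
- lid_1 (a joint): lid angle of enclosure_1: 0 shut, grows as the front edge rises, stop at 1.7 rad. Lid 110 x 110 x 14 mm, about 0.25 kg. A sound friction hinge holds it at any angle and takes 1 to 4 N at the handle to move; a worn one lets a half-raised lid sink shut within about 2 s (near upright or beyond, any lid stands)
- lid_2 (a joint): the same for the lid of enclosure_2
- hinge_1 (a point): middle of the hinge axis of enclosure_1, 58 mm behind its centre and 50 mm above the bench; the axis runs along the box's y
- hinge_2 (a point): the same on enclosure_2
- handle_1 (a point): middle of the bow handle's grip on lid_1: a round bar 10 mm thick along the box's y, 64 mm of it straight, 42 mm in front of the lid's front edge on a leg at each end; lid shut, it is 97 mm in front of the box's centre, 55 mm above the bench. It moves with the lid, 155 mm from the hinge axis; the bar can turn between the finger pads
- handle_2 (a point): the same on the lid of enclosure_2
- seat_1 (a point): centre of the black cradle pad inside enclosure_1, on its top (12 mm above the bench, 8 mm in front of the box's centre), where the middle of the module's underside belongs; axes as the box's. Four corner locators 7 mm high bound 72 mm (x) by 44 mm (y); the middle 44 mm of each long side is open for the fingers
- seat_2 (a point): the same in enclosure_2
- radio_module: bare-metal radio module, 64 x 36 x 22 mm, 0.11 kg, lying flat in front of the boxes, with two brass threaded jacks that stick out 9 mm from one short end. Origin: centre of its underside; +x (long axis) points to the jacks, z up
- jacks (a point): point between the ends of the module's two brass jacks, 41 mm from its origin along its x
- usb_stick: bystander: blue stick, 17 x 52 x 8 mm, lying behind the boxes
- marker: bystander: white and green pen, 17 x 135 x 16 mm, lying right of the module near the bench's front edge
- esd_brush: bystander: black brush, 18 x 140 x 8 mm, lying right of the module
- heatsink: bystander: black finned block, 38 x 38 x 20 mm, behind the boxes
- paste_jar: bystander: white jar with a green lid, 47 mm across, 44 mm high, behind the boxes

How it is judged:
On the way:
1. before the module goes in, a lid stands by itself about half-way up (29 to 69 degrees), at rest, with nothing touching its box or lid, for 1 s (((value of joint lid_1 between 0.5 and 1.2 rad and velocity of joint lid_1 between -0.05 and 0.05 rad/s and contact force between enclosure_1 and anything else below 0.1 N) or (value of joint lid_2 between 0.5 and 1.2 rad and velocity of joint lid_2 between -0.05 and 0.05 rad/s and contact force between enclosure_2 and anything else below 0.1 N))), for 1 s.
At the end, for the whole second after the job is handed in: The module lies flat, at rest, on one box's cradle pad, middle within 8 mm of the cradle's and at most 3 mm high, tilt under 0.08 rad, jacks toward the hinge; that box's lid stays by itself about half-way up (0.5 to 1.2 rad); the other lid is shut (under 0.05 rad) (((value of joint lid_1 between 0.5 and 1.2 rad and velocity of joint lid_1 between -0.05 and 0.05 rad/s and value of joint lid_2 below 0.05 rad and horizontal distance between radio_module and seat_1 below 0.008 m and z of radio_module in the frame of seat_1 below 0.003 m and x of jacks in the frame of seat_1 above 0.03 m and angle between radio_module's own z axis and vertical below 0.08 rad and linear speed of radio_module below 0.02 m/s) or (value of joint lid_2 between 0.5 and 1.2 rad and velocity of joint lid_2 between -0.05 and 0.05 rad/s and value of joint lid_1 below 0.05 rad and horizontal distance between radio_module and seat_2 below 0.008 m and z of radio_module in the frame of seat_2 below 0.003 m and x of jacks in the frame of seat_2 above 0.03 m and angle between radio_module's own z axis and vertical below 0.08 rad and linear speed of radio_module below 0.02 m/s))); the robot touches nothing.
It fails at once if the module is dropped or thrown (over 0.7 m/s with no finger touching it) (contact force between the fingers and radio_module below 0.05 N and linear speed of radio_module above 0.7 m/s).
It fails at once if a bystander is moved by more than 30 mm (distance of any of usb_stick, marker, esd_brush, heatsink, paste_jar from where it was at the start of the episode above 0.03 m).
It also fails if it takes over 72 s, if anything falls off the work surface, if the arm or the gripper's body presses on something with over 40 N, if the wrist force passes 120 N, or if a joint passes its speed limit or range.

## Robot

A 6-joint arm with a two-finger parallel gripper is mounted at the origin on a cart in front of the work surface, level with it; the furniture and walls round the work are solid. World frame = base frame: x ahead of the robot, y to its left, z up, the work surface at z = 0. Lengths are in m, angles in rad, forces in N, time in s.
With the tool pointing down it reaches from about 0.225 to 0.875 m from the base axis. Payload 3.4 kg.
Tool frame: the origin (TCP) lies on the centre line of the jaws, within the pads' length; the fingertips stand 22 mm ahead of it and the grasp point (between the pads) lies 3 mm ahead of it; z points along the fingers, y is the line along which they close (so a half turn about z gives the same grasp; the last joint's range is limited). The gripper opens to 85 mm and grips with 20 to 120 N. Pads are 22 mm wide; open, the fingers measure 114 mm over their backs; the gripper's body (76 mm by 85 mm) begins 54 mm behind the grasp point. The pads swing forward as they close: fully open they stand 13 mm farther back than shut.
Start: joints at [0.981, 0.276, 1.505, -0, 1.361, -0.121], TCP at [0.26, 0.513, 0.217] pointing down, gripper open.
Joint ranges: [-2.89, 2.89], [-0.75, 2.08], [0.22, 2.7], [-1.18, 4.32], [0.11, 2.71], [-2.7, 2.7]. Speed limits (rad/s): [2.57, 2.57, 3.14, 3.14, 3.14, 3.14].

## Interface

Orientations are given as a unit quaternion [w, x, y, z].
In Python, from rig import manip, eyes, sensors, sign_off gives the robot as it stands (manip), with the cameras (eyes), the job as plain functions and the readings (sensors).
- The arm moves only by the shell command python3 steer.py 'ROWS' [OPENING] [FORCE]. ROWS is 1 to 5 rows, one to a line, with the numbers parted by commas; each row has 4 numbers: dx, dy, dz in m, then a turn about the tool's z in rad; each row shifts and turns the commanded pose from where the row before left it, along the tool's axes as they then stand; what a row does not reach is not made up. A row lasts 1/12 s, in which the tool goes at most 0.0417 m and 0.125 rad, less where a joint would pass 70% of its speed; a pose out of reach is approached as far as the arm can. OPENING is the finger opening in m, set as the command begins (- or left out keeps the last). The fingers move at their own pace and stop on an object; FORCE is the grip in N (left out, the last holds). Time passes only in rows, so rows that do not move let the fingers close. It prints the time, the measured TCP pose, the force, the opening and the grip force at its end. Input that does not fit is refused with a message, and nothing moves.
- sensors.get_state(): the state, without advancing time (a new reading comes with each control period).
- eyes.get_image(name): name is "side" or "top"; returns a dict with "img" (420x560x3 uint8, red, green, blue), "camera_matrix" (3x3 intrinsics, pixels), "k1" (the pictures are not rectified: a ray, as slopes to the right and down, at radius r is drawn at 1 + k1 r^2 times it, then the intrinsics apply), "T" (4x4, takes a point from camera to world coordinates). Camera axes: x right, y down, z forward; pixel columns grow to the right and rows downward; lengths in m; the calibration is good to about 2 mm. A picture is of the moment at which its call begins. There is no depth.
- sign_off(): hands the job in; it is judged then, once.
The state is a dict: "clock": time; "qpos": joint angles; "qd": joint speeds; "effort": joint torques, N m; "position": TCP position; "ee_rot": TCP orientation; "contact_force": force on the tool from outside, world axes, zero at the start; "moment": the same for the moment, N m; "width": finger opening in m; "gripper_force": force on a finger pad.
Only numpy, scipy, OpenCV 4.12 (cv2) and the standard library are available. Lean on these libraries where they do the work, as an engineer would, in place of code of your own. Each camera call takes 0.05 s, during which the arm holds its last target. There are 200 camera calls.

## Working session

There is one attempt and no reset: what is moved stays moved. The work goes in short steps, Python scripts to look and compute and a shell command to move; the robot and the scene stay as the last step left them, time stands still between calls to the robot, and variables do not carry over. Pictures are saved under pics/ and viewed, at most 10 in all, crops included, and the job is handed in when it is done.

```bash
ls; mkdir -p pics; cat > h.py <<'E'
import numpy as np, cv2
from rig import manip, eyes, sensors, sign_off
def shot(n,f=None):
    d=eyes.get_image(n)
    if f: cv2.imwrite(f,d["img"][:,:,::-1])
    return d
def ray(d,u,v):
    K=np.array(d["camera_matrix"]);T=np.array(d["T"])
    p=cv2.undistortPoints(np.array([[[u,v]]],float),K,np.array([d["k1"],0,0,0.]))[0,0]
    r=T[:3,:3]@np.array([p[0],p[1],1]);return T[:3,3],r/np.linalg.norm(r)
def onz(d,u,v,z):
    o,r=ray(d,u,v);return o+r*(z-o[2])/r[2]
def proj(d,P):
    T=np.linalg.inv(np.array(d["T"]));P=np.atleast_2d(np.array(P,float))
    return cv2.projectPoints(P,cv2.Rodrigues(T[:3,:3])[0],T[:3,3],np.array(d["camera_matrix"]),np.array([d["k1"],0,0,0.]))[0][:,0]
E
python3 - <<'E'
from h import *
a=shot("top");b=shot("side")
for n,d in(("top",a),("side",b)):
    cv2.imwrite(f"pics/{n}0.png",d["img"][:,:,::-1])
    print(n,np.round(d["T"],3).tolist(),np.round(d["camera_matrix"],1).tolist(),d["k1"])
print(sensors.get_state())
E
```

```text
pics
rig.py
steer.py
top [[-0.006, -0.996, 0.087, 0.476], [-1.0, 0.006, 0.002, 0.218], [-0.002, -0.087, -0.996, 0.901], [0.0, 0.0, 0.0, 1.0]] [[488.5, 0.0, 284.2], [0.0, 488.5, 213.7], [0.0, 0.0, 1.0]] -0.05043434869040691
side [[0.993, -0.087, 0.079, 0.47], [-0.116, -0.629, 0.769, -0.449], [-0.017, -0.772, -0.635, 0.659], [0.0, 0.0, 0.0, 1.0]] [[423.0, 0.0, 279.4], [0.0, 423.0, 208.9], [0.0, 0.0, 1.0]] -0.061798317598807016
{'clock': 0.1, 'qpos': array([ 9.81007748e-01,  2.76491515e-01,  1.50600027e+00, -3.64359512e-05,
        1.36067286e+00, -1.20989800e-01]), 'qd': array([ 0.00042728, -0.00215202, -0.00255032, -0.0003217 ,  0.00166973,
        0.00013625]), 'effort': array([ 5.74219193e-04, -4.17703414e+01, -2.46406424e+01, -2.15684636e-04,
        5.76323597e-03,  1.11724952e-05]), 'position': array([0.25953388, 0.5125527 , 0.21655166]), 'ee_rot': array([-2.56791501e-04,  2.32255060e-01,  9.72654599e-01, -7.43081665e-04]), 'contact_force': array([-0.30528391, -0.3112508 ,  1.30067466]), 'moment': array([-0.06519869, -0.02652077,  0.00335613]), 'gripper_force': 0.0, 'width': 0.08565165984202931}
```

View pics/top0.png

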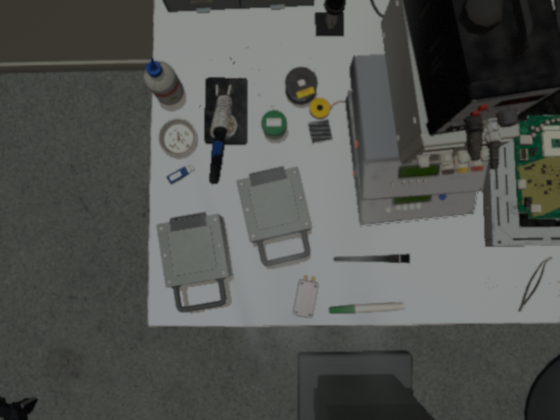

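View pics/side0.png

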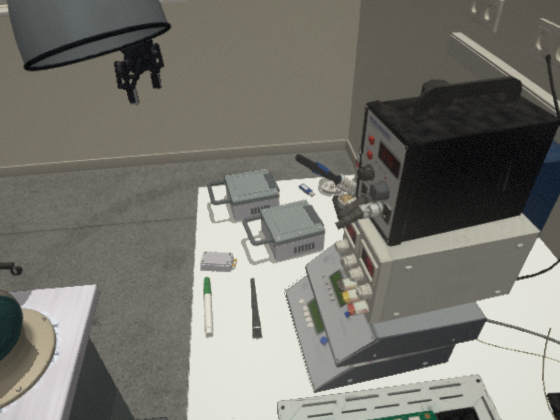

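The top view shows box A with its lid centre near (193,252) and handle bar near (202,305). Box B's lid is near (274,205) and its handle near (285,257). The module is at (306,297) with its jacks up (+x). The side view agrees and shows both lids shut.

```bash
python3 - <<'E'
from h import *
d=shot("top");g=d["img"].astype(int);gray=g.mean(2)
print("bench",g[240,340],"lid",g[250,190],g[205,274],"handle",g[305,202],"mod",g[297,306],"jack",g[279,308])
vis=d["img"][:,:,::-1].copy()
m=((gray<165)).astype(np.uint8)
for nm,(x0,y0,x1,y1) in {"A":(152,205,235,318),"B":(232,160,318,272),"M":(290,270,322,324)}.items():
    if nm=="M": mm=((gray<190)|((g[:,:,0]-g[:,:,2])>12)).astype(np.uint8)
    else: mm=((gray>95)&(gray<178)&(g[:,:,1]>=g[:,:,0])).astype(np.uint8)
    s=np.zeros_like(m);s[y0:y1,x0:x1]=mm[y0:y1,x0:x1]
    if nm!="M": s=cv2.morphologyEx(s,cv2.MORPH_OPEN,np.ones((9,9)))
    cs,_=cv2.findContours(s,0,1);c=max(cs,key=cv2.contourArea)
    r=cv2.minAreaRect(c);bx=cv2.boxPoints(r)
    z={"A":.062,"B":.062,"M":.022}[nm]
    P=np.array([onz(d,*p,z) for p in bx]);print(nm,r,"\n",P[:,:2].round(4).tolist(),"ctr",P.mean(0).round(4),"sides",[np.linalg.norm(P[i]-P[i-1]).round(4) for i in range(4)])
    cv2.drawContours(vis,[c],-1,(0,0,255),1)
    if nm!="M":
        s=np.zeros_like(m);k=((gray<95)).astype(np.uint8);yy=int(r[0][1])+25
        s[yy:y1,x0:x1]=k[yy:y1,x0:x1];cs,_=cv2.findContours(s,0,1);c=max(cs,key=cv2.contourArea);r=cv2.minAreaRect(c);bx=cv2.boxPoints(r)
        P=np.array([onz(d,*p,.055) for p in bx]);print(nm,"handle",P[:,:2].round(4).tolist(),[np.linalg.norm(P[i]-P[i-1]).round(4) for i in range(4)])
        cv2.drawContours(vis,[c],-1,(255,0,0),1)
cv2.imwrite("pics/seg.png",cv2.resize(vis[155:330,145:345],None,fx=3.4,fy=3.4,interpolation=cv2.INTER_NEAREST))
E
```

```text
bench [138 141 140] lid [102 106 101] [106 110 106] handle [53 55 54] mod [133 130 129] jack [130 133 132]
A ((188.5, 270.0), (94.0, 73.0), 90.0) 
 [[0.5342, 0.4477], [0.5334, 0.3212], [0.3735, 0.3207], [0.3737, 0.4454]] ctr [0.4537 0.3837 0.062 ] sides [np.float64(0.1605), np.float64(0.1265), np.float64(0.16), np.float64(0.1247)]
A handle [[0.4103, 0.4079], [0.41, 0.3199], [0.3828, 0.3199], [0.383, 0.4076]] [np.float64(0.0273), np.float64(0.0879), np.float64(0.0272), np.float64(0.0877)]
B ((274.5, 215.5), (111.0, 85.0), 90.0) 
 [[0.6434, 0.3095], [0.6424, 0.1615], [0.4503, 0.1638], [0.4512, 0.3089]] ctr [0.5468 0.2359 0.062 ] sides [np.float64(0.1922), np.float64(0.1481), np.float64(0.192), np.float64(0.1452)]
B handle [[0.5042, 0.2769], [0.5036, 0.1765], [0.4605, 0.177], [0.4611, 0.2769]] [np.float64(0.0431), np.float64(0.1003), np.float64(0.0431), np.float64(0.0999)]
M ((305.5, 296.5), (53.0, 31.0), 90.0) 
 [[0.4512, 0.2095], [0.4509, 0.154], [0.3572, 0.1551], [0.3575, 0.2101]] ctr [0.4042 0.1822 0.022 ] sides [np.float64(0.0937), np.float64(0.0555), np.float64(0.0937), np.float64(0.055)]
```

View pics/seg.png

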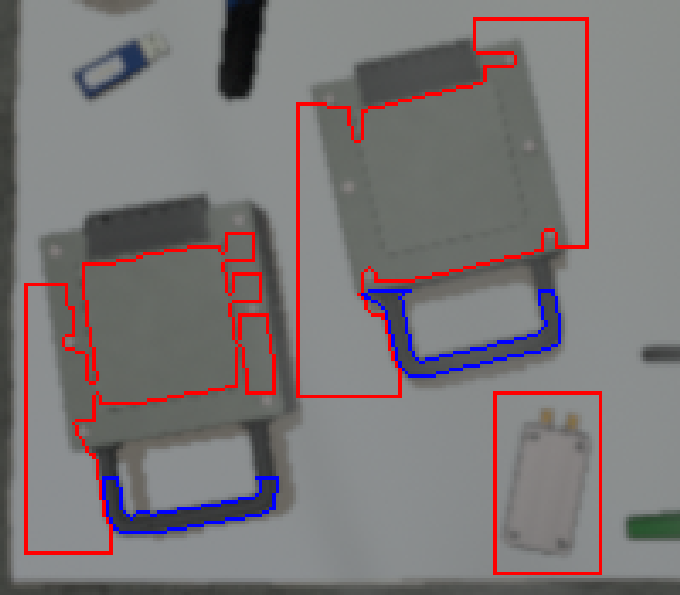

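The crop shows both lids and handles clearly, but the scene is darker than before, so my fixed thresholds failed. I'll scale the thresholds by the bench brightness.

```bash
cat > seg.py <<'E'
from h import *
def mask(d,lo,hi,poly):
    g=d["img"].astype(float).mean(2);b=np.median(g[235:250,325:345]);q=g/b
    s=np.zeros(g.shape,np.uint8);cv2.fillPoly(s,[np.int32(poly)],1)
    return ((q>lo)&(q<hi)).astype(np.uint8)*s
def rect(m,k=0):
    if k: m=cv2.morphologyEx(cv2.morphologyEx(m,cv2.MORPH_CLOSE,np.ones((5,5))),cv2.MORPH_OPEN,np.ones((k,k)))
    c=max(cv2.findContours(m,0,1)[0],key=cv2.contourArea);return c,cv2.minAreaRect(cv2.convexHull(c))
E
python3 - <<'E'
from seg import *
d=shot("top");vis=d["img"][:,:,::-1].copy()
f=lambda L:[(145+x/3.4,155+y/3.4) for x,y in L]
def rep(n,c,r,z):
    cv2.drawContours(vis,[c],-1,(0,0,255),1)
    P=np.array([onz(d,*p,z)[:2] for p in cv2.boxPoints(r)]);e=P-np.roll(P,1,0);print(n,"ctr",P.mean(0).round(4),"sides",np.linalg.norm(e,axis=1).round(4)[:2],"ang deg",np.degrees(np.arctan2(e[:,1],e[:,0])).round(1))
rep("A",*rect(mask(d,.62,.86,f([(33,225),(262,190),(300,418),(65,460)])),5),.062)
rep("B",*rect(mask(d,.62,.86,f([(303,75),(527,30),(575,258),(350,302)])),5),.062)
rep("hA",*rect(mask(d,0,.55,f([(85,475),(300,440),(300,560),(85,560)]))),.055)
rep("hB",*rect(mask(d,0,.55,f([(375,315),(560,275),(600,330),(400,400)]))),.055)
rep("M",*rect(mask(d,0,.965,f([(510,427),(590,427),(580,565),(495,560)])),3),.022)
g=d["img"].astype(int);j=(((g[:,:,0]-g[:,:,2])>10).astype(np.uint8));s=np.zeros_like(j);s[272:286,300:318]=j[272:286,300:318]
ys,xs=np.nonzero(s);print("jacks",len(xs),onz(d,xs.mean(),ys.mean(),.011).round(4))
cv2.imwrite("pics/seg2.png",cv2.resize(vis[155:330,145:345],None,fx=3.4,fy=3.4,interpolation=cv2.INTER_NEAREST))
E
```

```text
A ctr [0.4861 0.3742] sides [0.115  0.1194] ang deg [  10.3  -80.9 -170.3   99.2]
B ctr [0.5645 0.2366] sides [0.1166 0.1114] ang deg [  12.8  -77.4 -167.8  102.5]
hA ctr [0.403  0.3635] sides [0.0345 0.0874] ang deg [   9.5  -81.4 -171.    98.6]
hB ctr [0.4917 0.1833] sides [0.0158 0.0376] ang deg [ 81.1  -9.  -98.9 170.9]
M ctr [0.3982 0.1839] sides [0.042  0.0753] ang deg [ 80.3 -10.  -99.8 169.9]
jacks 35 [0.4365 0.175  0.011 ]
```

View pics/seg2.png

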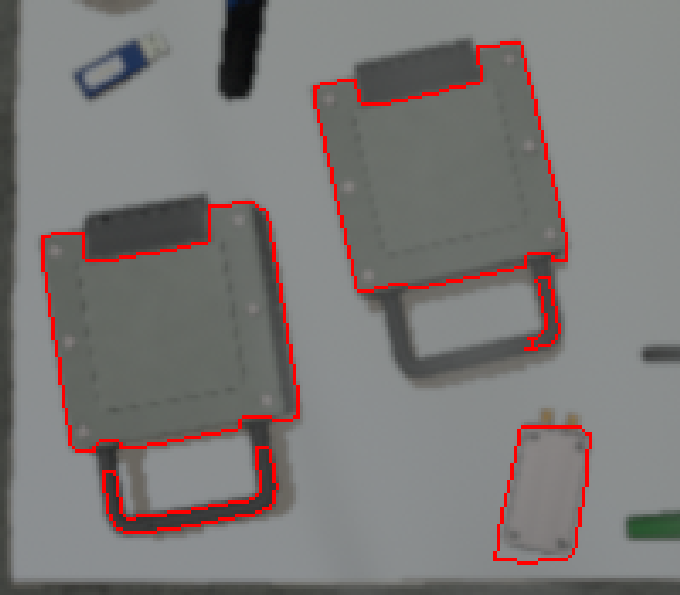

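Readings:
- Box A: lid centre about (0.486, 0.376), yaw about 9.3°, bar at about (0.390, 0.361).
- Box B: lid centre about (0.5645, 0.2366), yaw about 12.5°.
- Module: about (0.400, 0.182), yaw about -9°.

For A, the handle contour and the lid centre minus 97 mm agree within 1 mm. I'll start with A.

```bash
cat > go.py <<'E'
# python3 go.py x y z yawdeg : tool-axis shift after turning tool y to yaw
import sys;from h import *
from scipy.spatial.transform import Rotation as R
s=sensors.get_state();q=s["ee_rot"];M=R.from_quat([q[1],q[2],q[3],q[0]]).as_matrix()
x,y,z,w=map(float,sys.argv[1:5]);cur=np.degrees(np.arctan2(M[1,1],M[0,1]));t=(cur-w+90)%180-90
a=np.radians(w if abs((cur-w+180)%360-180)<=90 else w+180);d=np.array([x,y,z])-s["position"]
ty=np.array([np.cos(a),np.sin(a)]);tx=np.array([-np.sin(a),np.cos(a)])
print("turn",round(np.radians(t),3),"d",round(d[:2]@tx,4),round(d[:2]@ty,4),round(-d[2],4),"pos",s["position"].round(4),"tool y",cur.round(1),"tilt",M[2,2].round(4),"t",s["clock"],"F",s["contact_force"].round(1),"w",round(s["width"],4),"q6",s["qpos"][5].round(2))
E
python3 steer.py '0,0,0,0.125
0,0,0,0.125
0,0,0,0.125
0,0,0,0.125
0,0,0,0.125' 0.03
python3 steer.py '0,0,0,0.105
0,0,0,0.105
0,0,0,0.105
0,0,0,0'
python3 go.py 0.3905 0.3613 0.058 9.3
python3 - <<'E'
from h import *
d=shot("top")
print("B bar",onz(d,287.6,260.3,.055),"M",onz(d,305.9,298.5,.022))
E
```

```text
clock: 0.62
position: [0.2597, 0.5128, 0.217]
ee_rot: [-0.0, 0.523, 0.853, -0.0]
contact_force: [-0.1, 0.1, -1.0]
width: 0.0297
gripper_force: 0.0
clock: 0.95
position: [0.2597, 0.5128, 0.2171]
ee_rot: [0.0, 0.648, 0.761, -0.0]
contact_force: [-0.2, 0.2, 0.1]
width: 0.0305
gripper_force: 0.0
turn -0.002 d -0.1707 0.1046 0.1591 pos [0.2597 0.5128 0.2171] tool y 9.2 tilt -1.0 t 0.95 F [-0.2  0.2  0.1] w 0.0305 q6 0.82
B bar [0.46880532 0.21379693 0.055     ] M [0.40049974 0.18149598 0.022     ]
```

```bash
python3 steer.py '-0.034,0.021,0,0
-0.034,0.021,0,0
-0.034,0.021,0,0
-0.034,0.021,0,0
-0.035,0.021,0,0' >/dev/null
python3 steer.py '0,0,0.03,0
0,0,0.03,0
0,0,0,0
0,0,0,0'
python3 go.py 0.3905 0.3613 0.058 9.3
python3 - <<'E'
from h import *
d=shot("top");cv2.imwrite("pics/g1.png",cv2.resize(d["img"][200:400,100:330,::-1],None,fx=3,fy=3))
E
```

```text
clock: 1.75
position: [0.3901, 0.3603, 0.1563]
ee_rot: [-0.001, 0.647, 0.762, -0.002]
contact_force: [-0.0, 0.8, 0.2]
width: 0.0302
gripper_force: 0.0
turn 0.001 d 0.0009 0.0005 0.0983 pos [0.3901 0.3603 0.1563] tool y 9.4 tilt -1.0 t 1.75 F [-0.   0.8  0.2] w 0.0302 q6 0.45
```

View pics/g1.png

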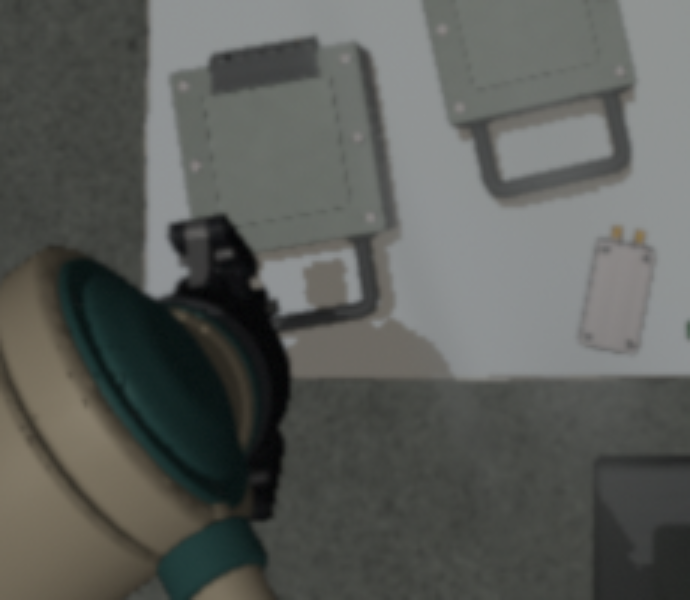

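The gripper is above the bar, shifted left in the picture by parallax, and its jaws lie across the bar as planned. I'll descend and close.

```bash
python3 steer.py '0,0,0.03,0
0,0,0.03,0
0,0,0.02,0
0,0,0.018,0
0,0,0,0' 
python3 steer.py '0,0,0,0
0,0,0,0
0,0,0,0
0,0,0,0
0,0,0,0' 0.0 30
python3 go.py 0.3905 0.3613 0.058 9.3
```

```text
clock: 2.22
position: [0.3898, 0.3612, 0.058]
ee_rot: [-0.0, 0.647, 0.763, -0.002]
contact_force: [-0.5, 0.0, -0.6]
width: 0.0303
gripper_force: 0.0
clock: 2.63
position: [0.3917, 0.3617, 0.0605]
ee_rot: [0.0, 0.647, 0.762, 0.001]
contact_force: [-0.6, -0.3, 0.8]
width: -0.0002
gripper_force: 0.0
turn -0.0 d -0.0002 -0.0012 0.0025 pos [0.3917 0.3617 0.0605] tool y 9.3 tilt -1.0 t 2.6333 F [-0.6 -0.3  0.8] w -0.0002 q6 0.45
```

The fingers closed fully, so they missed the bar. I'll look.

```bash
python3 - <<'E'
from h import *
a=shot("side");b=shot("top")
i=np.hstack([cv2.resize(a["img"][150:270,170:290],(400,400),interpolation=cv2.INTER_CUBIC),cv2.resize(b["img"][200:330,130:260],(400,400),interpolation=cv2.INTER_CUBIC)])
cv2.imwrite("pics/g2.png",i[:,:,::-1]);
print(proj(a,[[.3905,.3613,.055],[.3917,.3617,.0385]]),proj(b,[[.3905,.3613,.055]]))
E
```

```text
[[210.55257563 193.43647826]
 [211.88160643 198.77681456]] [[201.91276541 306.54061617]]
```

View pics/g2.png

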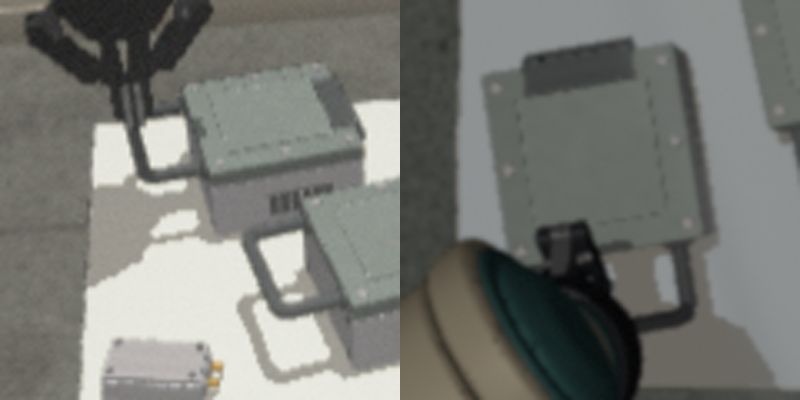

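The side crop shows the fingertips near (210,185) in full-image pixels, on or above the bar's far part. The expected tip projection is (212,199), so I'll check the tool's geometry numerically, including against the first picture.

```bash
python3 - <<'E'
from h import *
a=shot("side")
p=np.array([.2595,.5126,.2166]);y=np.array([.452,.892,0])
for k in(-.043,.043): print("start tip expected",proj(a,[p+k*y+[0,0,-.022+.013]]).round(1), "backs",proj(a,[p+k*1.33*y+[0,0,-.009]]).round(1))
for u,v in((210.5,185),):
    o,r=ray(a,u,v)
    for z in(.0385,.05,.06,.07,.08): print(z,(o+r*(z-o[2])/r[2]).round(4))
i=cv2.imread("pics/side0.png")
c=np.hstack([cv2.resize(i[30:120,100:190],(400,400),interpolation=cv2.INTER_CUBIC),cv2.resize(a["img"][140:230,170:260,::-1],(400,400),interpolation=cv2.INTER_CUBIC)])
c=np.clip(c.astype(float)*1.8,0,255).astype(np.uint8);cv2.imwrite("pics/g3.png",c)
E
```

```text
start tip expected [[138.9 117.9]] backs [[135.3 120.7]]
start tip expected [[159.1 102.5]] backs [[162.2 100.1]]
0.0385 [0.3879 0.4186 0.0385]
0.05 [0.3894 0.4025 0.05  ]
0.06 [0.3907 0.3885 0.06  ]
0.07 [0.392  0.3745 0.07  ]
0.08 [0.3934 0.3605 0.08  ]
```

View pics/g3.png

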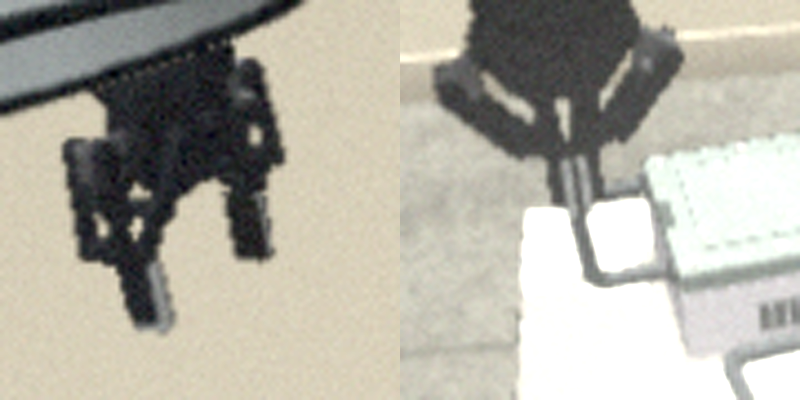

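```bash
python3 - <<'E'
from h import *
a=shot("side");b=shot("top")
o1,r1=ray(b,183.6,276);o2,r2=ray(a,229.7,151.3)
A=np.stack([r1,-r2],1);s=np.linalg.lstsq(A,o2-o1,rcond=None)[0]
print("rear knuckle",(o1+s[0]*r1).round(4),(o2+s[1]*r2).round(4))
print("expected tool axis top @z",[ (z,proj(b,[[.3917,.3617,z]]).round(1).tolist(),proj(a,[[.3917,.3617,z]]).round(1).tolist()) for z in(.08,.12,.16,.2)])
for z in(.25,.3):print("hover mid",onz(b,178,322,z).round(3))
print(sensors.get_state()["clock"])
E
```

```text
rear knuckle [0.4469 0.3715 0.1601] [0.4456 0.3715 0.1601]
expected tool axis top @z [(0.08, [[199.1, 307.4]], [[209.8, 184.8]]), (0.12, [[194.7, 310.0]], [[207.7, 170.5]]), (0.16, [[189.8, 312.9]], [[205.5, 155.6]]), (0.2, [[184.3, 316.1]], [[203.1, 139.8]])]
hover mid [0.39 0.36 0.25]
hover mid [0.397 0.349 0.3  ]
2.8833
```

Triangulating the rear knuckle gives (0.446, 0.3715, 0.160). Laterally it matches the reported pose, but both this picture and the first one put the fingertips about 40 mm higher than the reported z implies. So tip z ≈ reported z + 0.02. I'll open and descend a further 44 mm, watching the force.

```bash
python3 steer.py '0,0,0,0
0,0,0,0
0,0,0,0' 0.03 | tail -2
python3 steer.py '0,-0.0012,0.012,0
0,0,0.012,0
0,0,0.01,0
0,0,0.01,0
0,0,0,0' 
python3 - <<'E'
from h import *
a=shot("side")
c=cv2.resize(a["img"][140:230,170:260,::-1],(450,450),interpolation=cv2.INTER_CUBIC)
c=np.clip(c.astype(float)*1.6,0,255).astype(np.uint8);cv2.imwrite("pics/g4.png",c)
E
```

```text
width: 0.0303
gripper_force: 0.0
clock: 3.55
position: [0.3886, 0.3601, 0.0133]
ee_rot: [-0.001, 0.648, 0.762, -0.002]
contact_force: [0.4, -0.5, -0.6]
width: 0.03
gripper_force: 0.0
```

View pics/g4.png

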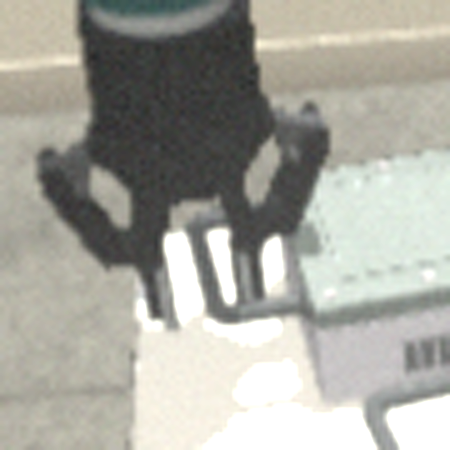

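The fingers now straddle the bar, with the front tip near crop (165,325) and the bar between them. This confirms a constant offset of about 40 mm in z. I'll close and lift along the arc.

```bash
python3 steer.py '0,0,0,0
0,0,0,0
0,0,0,0
0,0,0,0
0,0,0,0' 0.0 40
python3 - <<'E'
import numpy as np
r=.155;a0=np.arctan2(.005,.155)
for t in np.arange(0,1.66,.17):
    print(round(t,2),"back",round(r*(np.cos(a0)-np.cos(a0+t)),4),"up",round(r*(np.sin(a0+t)-np.sin(a0)),4))
E
```

```text
clock: 4.02
position: [0.3906, 0.3613, 0.0158]
ee_rot: [0.0, 0.648, 0.762, 0.001]
contact_force: [1.7, -0.2, -0.9]
width: 0.0087
gripper_force: 38.9
0.0 back 0.0 up 0.0
0.17 back 0.0031 up 0.0261
0.34 back 0.0105 up 0.0514
0.51 back 0.0222 up 0.075
0.68 back 0.0376 up 0.0963
0.85 back 0.0564 up 0.1147
1.02 back 0.0781 up 0.1296
1.19 back 0.102 up 0.1407
1.36 back 0.1274 up 0.1475
1.53 back 0.1536 up 0.15
```

```bash
python3 steer.py '0,0.0015,-0.013,0
0,0.0016,-0.013,0
0,0.0037,-0.0127,0
0,0.0037,-0.0126,0
0,0.0058,-0.0118,0' 
python3 steer.py '0,0.0059,-0.0118,0
0,0.0077,-0.0107,0
0,0.0077,-0.0106,0
0,0.0094,-0.0092,0
0,0.0094,-0.0092,0'
python3 steer.py '0,0,0,0
0,0,0,0'
```

```text
clock: 4.43
position: [0.4051, 0.3637, 0.0788]
ee_rot: [-0.001, 0.648, 0.762, -0.0]
contact_force: [1.2, 2.2, -3.7]
width: 0.0087
gripper_force: 38.8
clock: 4.85
position: [0.4414, 0.3697, 0.13]
ee_rot: [-0.003, 0.648, 0.762, -0.003]
contact_force: [-5.1, 0.9, -0.6]
width: 0.0081
gripper_force: 38.9
clock: 5.02
position: [0.4423, 0.3699, 0.1307]
ee_rot: [-0.002, 0.648, 0.762, -0.002]
contact_force: [-5.4, 0.7, 4.5]
width: 0.0085
gripper_force: 39.4
```

Lid A is lifted to about 0.85 rad. I'll release it, back off upward and forward, and watch.

```bash
python3 steer.py '0,0,0,0
0,0,0,0
0,0,-0.02,0
0,0,-0.03,0
0,0,-0.03,0' 0.034
python3 - <<'E'
from h import *
cv2.imwrite("pics/w0.png",shot("side")["img"][:,:,::-1])
E
python3 steer.py '0,-0.02,-0.02,0
0,0,0,0
0,0,0,0
0,0,0,0
0,0,0,0' >/dev/null
python3 steer.py '0,0,0,0
0,0,0,0
0,0,0,0
0,0,0,0
0,0,0,0' >/dev/null
python3 steer.py '0,0,0,0
0,0,0,0
0,0,0,0
0,0,0,0
0,0,0,0'
python3 steer.py '0,0,0,0
0,0,0,0
0,0,0,0
0,0,0,0
0,0,0,0'
python3 - <<'E'
from h import *
d=shot("side");cv2.imwrite("pics/w1.png",d["img"][:,:,::-1])
a=cv2.imread("pics/w0.png")[100:280,180:340];b=cv2.imread("pics/w1.png")[100:280,180:340]
s=np.hstack([a,b]);cv2.imwrite("pics/w.png",cv2.resize(s,None,fx=2.4,fy=2.4,interpolation=cv2.INTER_CUBIC))
print(proj(d,[[.4897-.0,.3778,.0]]))
E
```

```text
clock: 5.43
position: [0.445, 0.3696, 0.2098]
ee_rot: [-0.0, 0.648, 0.762, -0.001]
contact_force: [1.2, -0.5, 0.6]
width: 0.0342
gripper_force: 0.0
clock: 6.73
position: [0.4258, 0.3668, 0.23]
ee_rot: [0.0, 0.648, 0.762, 0.0]
contact_force: [0.2, 0.1, -0.4]
width: 0.0342
gripper_force: 0.0
clock: 7.15
position: [0.4258, 0.3669, 0.2299]
ee_rot: [0.0, 0.648, 0.762, 0.0]
contact_force: [0.2, 1.3, -0.2]
width: 0.0339
gripper_force: 0.0
[[253.15202877 203.63328192]]
```

View pics/w.png

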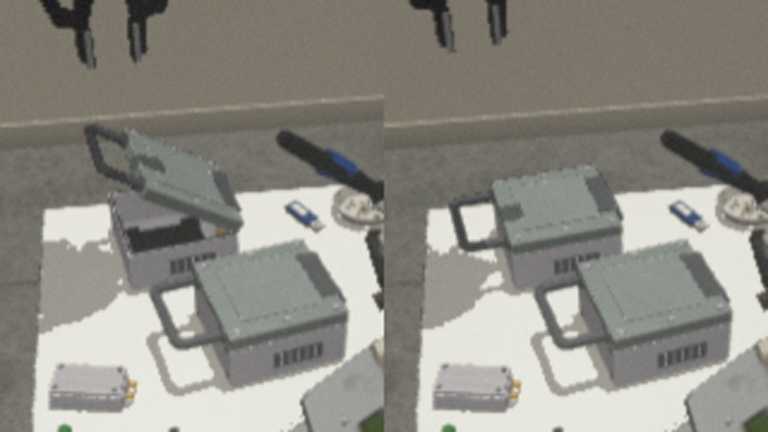

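Left (just after release): lid A stands half-way. Right (about 1.7 s later): it has sunk shut, so A is the worn box and is shut and empty again. B must be the sound one. I'll refine B's handle and the module numerically.

```bash
python3 - <<'E'
from seg import *
f=lambda L:[(145+x/3.4,155+y/3.4) for x,y in L]
d=shot("top")
# B bar
m=mask(d,0,.66,f([(385,300),(570,262),(590,350),(395,400)]))
c,r=rect(m);P=np.array([onz(d,*p,.055)[:2] for p in cv2.boxPoints(r)])
i=np.argsort(P@[np.cos(.22),np.sin(.22)])[:2];F=P[i];e=F[0]-F[1];e=e*np.sign(e[1]);n=np.array([e[1],-e[0]])/np.linalg.norm(e)
print("B front edge len",np.linalg.norm(e).round(4),"yaw",np.degrees(np.arctan2(n[1],n[0])).round(2),"bar mid",(F.mean(0)+.005*n).round(4))
c,r=rect(mask(d,.55,.86,f([(303,75),(527,30),(575,258),(350,302)])),5)
P=np.array([onz(d,*p,.062)[:2] for p in cv2.boxPoints(r)]);e=P[1]-P[0];print("B lid",P.mean(0).round(4),np.degrees(np.arctan2(e[1],e[0])).round(1)%90,np.linalg.norm(e).round(4))
# module body: saturation/hue: lower than bench in G relative to R
g=d["img"].astype(float);b=np.median(g[235:250,325:345].reshape(-1,3),0);q=g/b
w=((q[:,:,0]-q[:,:,1])>.012).astype(np.uint8);s=np.zeros_like(w);s[272:328,288:326]=w[272:328,288:326]
for nm,k in(("body",5),):
    t=cv2.morphologyEx(cv2.morphologyEx(s,cv2.MORPH_CLOSE,np.ones((3,3))),cv2.MORPH_OPEN,np.ones((k,k)));c,r=rect(t)
    P=np.array([onz(d,*p,.022)[:2] for p in cv2.boxPoints(r)]);e=P[1]-P[0];print("M",P.mean(0).round(4),np.degrees(np.arctan2(e[1],e[0])).round(1),[np.linalg.norm(P[1]-P[0]).round(4),np.linalg.norm(P[2]-P[1]).round(4)])
    M=cv2.moments(t,True);print("M centroid",onz(d,M["m10"]/M["m00"],M["m01"]/M["m00"],.022).round(4),t.sum())
E
python3 go.py 0.470 0.215 0.2 12.5
```

```text
B front edge len 0.0876 yaw 11.17 bar mid [0.4709 0.2158]
B lid [0.5667 0.237 ] 12.400000000000006 0.1114
M [0.4054 0.1816] -10.0 [np.float64(0.0745), np.float64(0.0379)]
M centroid [0.4039 0.1821 0.022 ] 841
turn -0.056 d -0.1578 0.0103 0.0299 pos [0.4257 0.3668 0.2299] tool y 9.3 tilt -1.0 t 7.25 F [0.1 0.4 0.1] w 0.0337 q6 0.43
```

```bash
python3 steer.py '0,0,0,-0.052
-0.0395,0.0026,0.02,0
-0.0395,0.0026,0.03,0
-0.0395,0.0026,0.03,0
-0.0395,0.0026,0.03,0' >/dev/null
python3 steer.py '0,0,0,0
0,0,0,0' 0.03 >/dev/null; python3 go.py 0.4705 0.2157 0.016 12.3
```

```text
turn -0.004 d -0.0192 0.0036 0.1183 pos [0.4629 0.2337 0.1343] tool y 12.1 tilt -1.0 t 7.8333 F [ 0.6 -0.5  0.6] w 0.0302 q6 0.12
```

```bash
python3 steer.py '-0.019,0.0036,0.03,-0.004
0,0,0.03,0
0,0,0.025,0
0,0,0.018,0
0,0,0.015,0' >/dev/null
python3 steer.py '0,0,0,0
0,0,0,0' |tail -3; python3 go.py 0.4705 0.2157 0.016 12.3
python3 steer.py '0,0,0,0
0,0,0,0
0,0,0,0
0,0,0,0
0,0,0,0' 0.0 40; python3 go.py 0.4705 0.2157 0.016 12.3
```

```text
contact_force: [-0.0, 0.6, 0.3]
width: 0.0301
gripper_force: 0.0
turn 0.004 d -0.0028 -0.0017 0.0021 pos [0.4715 0.2188 0.0181] tool y 12.6 tilt -1.0 t 8.4167 F [-0.   0.6  0.3] w 0.0301 q6 0.08
clock: 8.83
position: [0.4703, 0.2182, 0.0191]
ee_rot: [-0.001, 0.626, 0.78, 0.0]
contact_force: [-4.2, 0.7, 6.6]
width: 0.0087
gripper_force: 39.2
turn 0.003 d -0.0025 -0.0003 0.0031 pos [0.4703 0.2182 0.0191] tool y 12.5 tilt -1.0 t 8.8333 F [-4.2  0.7  6.6] w 0.0087 q6 0.08
```

Gripped at width 8.7 mm. I'll lift B to half-way, release, back off and watch.

```bash
python3 steer.py '0,0.0015,-0.013,0
0,0.0016,-0.013,0
0,0.0037,-0.0127,0
0,0.0037,-0.0126,0
0,0.0058,-0.0118,0' 
python3 steer.py '0,0.0059,-0.0118,0
0,0.0077,-0.0107,0
0,0.0077,-0.0106,0
0,0.0094,-0.0092,0
0,0.0094,-0.0092,0'
python3 steer.py '0,0,0,0
0,0,0,0'
python3 go.py 0.4705 0.2157 0.016 12.3
python3 steer.py '0,0,0,0
0,0,0,0
0,0,-0.02,0
0,0,-0.03,0
0,0,-0.03,0' 0.034 >/dev/null
python3 steer.py '0,-0.02,-0.02,0
0,0,0,0
0,0,0,0' 
python3 - <<'E'
from h import *
cv2.imwrite("pics/b0.png",shot("side")["img"][:,:,::-1])
E
python3 steer.py '0,0,0,0
0,0,0,0
0,0,0,0
0,0,0,0
0,0,0,0' >/dev/null
python3 steer.py '0,0,0,0
0,0,0,0
0,0,0,0
0,0,0,0
0,0,0,0' >/dev/null
python3 steer.py '0,0,0,0
0,0,0,0
0,0,0,0
0,0,0,0
0,0,0,0' >/dev/null
python3 steer.py '0,0,0,0
0,0,0,0
0,0,0,0
0,0,0,0
0,0,0,0'
python3 - <<'E'
from h import *
d=shot("side");cv2.imwrite("pics/b1.png",d["img"][:,:,::-1])
a=cv2.imread("pics/b0.png").astype(float)[120:280,200:330];b=cv2.imread("pics/b1.png").astype(float)[120:280,200:330]
a/=a.mean();b/=b.mean()
D=np.abs(a-b).mean(2)[:110];print("diff frac",(D>.25).mean())
yaw=np.radians(12.4);h=np.array([.4705,.2165])+.155*np.array([np.cos(yaw),np.sin(yaw)])
b1=cv2.imread("pics/b1.png").mean(2)
for t in(0,.5,.7,.85,1.0):
    ab=np.arctan2(.005,.155)+t;p=h-.155*np.cos(ab)*np.array([np.cos(yaw),np.sin(yaw)])
    P=[p[0],p[1],.05+.155*np.sin(ab)];u=proj(d,[P])[0];x,y=u.round().astype(int);print(t,np.round(P,3),u.round(1),"min gray 5x5",b1[y-2:y+3,x-2:x+3].min(), b1[y-2:y+3,x-2:x+3].mean().round(0))
E
```

```text
clock: 9.25
position: [0.4839, 0.2212, 0.081]
ee_rot: [-0.002, 0.626, 0.78, -0.002]
contact_force: [-5.4, 0.9, -3.6]
width: 0.0084
gripper_force: 38.8
clock: 9.67
position: [0.5195, 0.2291, 0.1326]
ee_rot: [-0.005, 0.626, 0.78, -0.005]
contact_force: [-11.3, -0.4, 4.4]
width: 0.0085
gripper_force: 38.9
clock: 9.83
position: [0.522, 0.2296, 0.1347]
ee_rot: [-0.003, 0.626, 0.78, -0.002]
contact_force: [-12.6, -1.8, 13.4]
width: 0.0084
gripper_force: 39.9
turn 0.003 d -0.0026 -0.0533 0.1187 pos [0.522  0.2296 0.1347] tool y 12.5 tilt -1.0 t 9.8333 F [-12.6  -1.8  13.4] w 0.0084 q6 0.07
clock: 10.5
position: [0.5076, 0.2257, 0.234]
ee_rot: [0.002, 0.626, 0.78, 0.002]
contact_force: [-0.3, 0.2, -0.8]
width: 0.034
gripper_force: 0.0
clock: 12.22
position: [0.5066, 0.2254, 0.2322]
ee_rot: [-0.0, 0.626, 0.78, 0.0]
contact_force: [-0.5, -0.0, -0.4]
width: 0.0338
gripper_force: 0.0
diff frac 0.0034965034965034965
0 [0.471 0.217 0.055] [247.9 231.3] min gray 5x5 229.66666666666666 231.0
0.5 [0.491 0.221 0.129] [255.7 201.9] min gray 5x5 85.0 111.0
0.7 [0.509 0.225 0.154] [263.9 190.1] min gray 5x5 132.33333333333334 143.0
0.85 [0.526 0.229 0.17 ] [271.7 181.8] min gray 5x5 61.666666666666664 74.0
1.0 [0.544 0.233 0.183] [280.6 174.3] min gray 5x5 105.0 109.0
```

Nothing changed over 1.7 s, and the dark bar sits where 0.85 rad predicts, so B holds. I'll regrasp and swing the lid right up.

```bash
python3 steer.py '0,0.0158,0,0
0,0,0.03,0
0,0,0.03,0
0,0,0.023,0
0,0,0.013,0' >/dev/null
python3 steer.py '0,0,0,0
0,0,0,0' | tail -3; python3 go.py 0.522 0.2296 0.1347 12.5
python3 steer.py '0,0,0,0
0,0,0,0
0,0,0,0
0,0,0,0
0,0,0,0' 0.0 40; python3 go.py 0.522 0.2296 0.1347 12.5
```

```text
contact_force: [0.4, 0.6, 0.5]
width: 0.034
gripper_force: 0.0
turn -0.0 d 0.0008 0.0004 0.0011 pos [0.5218 0.2288 0.1358] tool y 12.5 tilt -1.0 t 12.85 F [0.4 0.6 0.5] w 0.034 q6 0.07
clock: 13.27
position: [0.522, 0.2289, 0.1375]
ee_rot: [0.0, 0.626, 0.78, 0.0]
contact_force: [-3.2, -0.8, 5.2]
width: 0.0084
gripper_force: 39.3
turn -0.0 d 0.0007 0.0001 0.0028 pos [0.522  0.2289 0.1375] tool y 12.5 tilt -1.0 t 13.2667 F [-3.2 -0.8  5.2] w 0.0084 q6 0.07
```

```bash
python3 steer.py '0,0.0105,-0.0085,0
0,0.0112,-0.0075,0
0,0.0118,-0.0062,0
0,0.0121,-0.005,0
0,0.0126,-0.0038,0' 
python3 steer.py '0,0.0128,-0.003,0
0,0.013,-0.0018,0
0,0.0131,-0.0008,0
0,0.0131,0,0
0,0.005,0.0003,0' 
python3 steer.py '0,0,0,0
0,0,0,0'
```

```text
clock: 13.68
position: [0.5758, 0.2408, 0.1689]
ee_rot: [-0.002, 0.626, 0.78, -0.002]
contact_force: [-8.8, -1.5, 12.9]
width: 0.0085
gripper_force: 41.6
clock: 14.1
position: [0.6358, 0.2541, 0.1743]
ee_rot: [0.0, 0.626, 0.78, 0.001]
contact_force: [-3.4, -1.0, 7.8]
width: 0.0084
gripper_force: 42.2
clock: 14.27
position: [0.6365, 0.2542, 0.174]
ee_rot: [0.001, 0.626, 0.78, 0.002]
contact_force: [2.6, -0.2, 4.7]
width: 0.0081
gripper_force: 42.2
```

```bash
python3 steer.py '0,0,0,0
0,0,0,0
0,0,-0.02,0
0,0,-0.03,0
0,0,-0.02,0' 0.034 
python3 go.py 0.401 0.1824 0.12 80.3
python3 steer.py '0,-0.035,0,-0.125
0.0044,-0.035,0,-0.125
0.0086,-0.034,0,-0.125
0.0128,-0.0326,0,-0.125
0.0168,-0.031,0,-0.125' 0.06
python3 steer.py '0.019,-0.026,0,-0.125
0.02,-0.02,0,-0.125
0.02,-0.015,0,-0.125
0,0,0,-0.125
0,0,0,-0.06' 
python3 go.py 0.401 0.1824 0.12 80.3
```

```text
clock: 14.68
position: [0.6343, 0.2537, 0.2436]
ee_rot: [-0.0, 0.626, 0.78, -0.0]
contact_force: [0.4, -0.1, 0.5]
width: 0.0337
gripper_force: 0.0
turn -1.183 d 0.218 -0.1096 0.1236 pos [0.6343 0.2537 0.2436] tool y 12.5 tilt -1.0 t 14.6833 F [ 0.4 -0.1  0.5] w 0.0337 q6 0.06
clock: 15.1
position: [0.4609, 0.215, 0.2418]
ee_rot: [-0.001, 0.353, 0.936, -0.0]
contact_force: [0.3, 0.1, 0.2]
width: 0.0598
gripper_force: 0.0
clock: 15.52
position: [0.3769, 0.1991, 0.2425]
ee_rot: [-0.0, 0.081, 0.997, -0.0]
contact_force: [0.1, -0.5, 0.4]
width: 0.06
gripper_force: 0.0
turn 0.007 d -0.0266 -0.0124 0.1225 pos [0.3769 0.1991 0.2425] tool y 80.7 tilt -1.0 t 15.5167 F [ 0.1 -0.5  0.4] w 0.06 q6 -1.09
```

```bash
python3 - <<'E'
from seg import *
d=shot("top",'pics/t2.png')
c=np.array([.5655,.2368]);w=np.radians(12.4);ex=np.array([np.cos(w),np.sin(w)]);ey=np.array([-ex[1],ex[0]])
g=d["img"].astype(float).mean(2);b=np.median(g[235:250,325:345]);print("bench",b)
S=c-.008*ex
q=lambda s,z,o=S: g[tuple(proj(d,[[*(o+s[0]*ex+s[1]*ey),z]])[0].round().astype(int)[::-1])]
print("along x",[int(q((k/1000,0),.012)/b*100) for k in range(-60,66,4)])
print("along y",[int(q((0,k/1000),.012)/b*100) for k in range(-60,61,4)])
poly=[proj(d,[[*(S+a*ex+e*ey),.012]])[0] for a,e in((-.046,-.046),(.046,-.046),(.046,.046),(-.046,.046))]
for th in(.2,.3,.4):
    m=mask(d,0,th,poly)
    if m.sum()<50: continue
    cc,r=rect(m,3);P=np.array([onz(d,*p,.012)[:2] for p in cv2.boxPoints(r)]);e=P[1]-P[0]
    print(th,m.sum(),P.mean(0).round(4),"vs",S.round(4),"yaw",np.degrees(np.arctan2(e[1],e[0])).round(1)%90,np.linalg.norm(e).round(4),np.linalg.norm(P[2]-P[1]).round(4))
E
```

```text
bench 146.66666666666666
along x [98, 97, 81, 74, 69, 69, 58, 49, 49, 48, 48, 47, 47, 46, 46, 46, 45, 44, 43, 43, 43, 42, 41, 41, 41, 49, 94, 97, 75, 68, 50, 49]
along y [100, 69, 66, 90, 100, 100, 100, 100, 66, 43, 43, 44, 45, 45, 46, 46, 45, 44, 44, 43, 42, 42, 60, 100, 100, 100, 100, 82, 66, 68, 99]
0.4 88 [0.5814 0.2616] vs [0.5577 0.2351] yaw 89.6 0.011 0.0203
```

```bash
python3 - <<'E'
from seg import *
d=shot("top")
c=np.array([.5655,.2368]);w=np.radians(12.4);ex=np.array([np.cos(w),np.sin(w)]);ey=np.array([-ex[1],ex[0]]);S=c-.008*ex
poly=[proj(d,[[*(S+a*ex+e*ey),.012]])[0] for a,e in((-.046,-.04),(.046,-.04),(.046,.04),(-.046,.04))]
for th in(.55,.62,.7):
    cc,r=rect(mask(d,0,th,poly),5);P=np.array([onz(d,*p,.012)[:2] for p in cv2.boxPoints(r)]);e=P[1]-P[0];D=P.mean(0)-S
    M=cv2.moments(cc);C=onz(d,M["m10"]/M["m00"],M["m01"]/M["m00"],.012)[:2]-S
    print(th,P.mean(0).round(4),"off",(D@ex).round(4),(D@ey).round(4),"centroid off",(C@ex).round(4),(C@ey).round(4),"yaw",np.degrees(np.arctan2(e[1],e[0])).round(1)%90,np.linalg.norm(e).round(4),np.linalg.norm(P[2]-P[1]).round(4))
E
python3 go.py 0.401 0.1824 -0.016 80.3
```

```text
0.55 [0.5603 0.2359] off 0.0027 0.0002 centroid off 0.0021 0.0002 yaw 12.5 0.0535 0.0783
0.62 [0.5586 0.2361] off 0.0011 0.0007 centroid off 0.0014 0.0005 yaw 12.5 0.0554 0.0815
0.7 [0.5561 0.235 ] off -0.0016 0.0003 centroid off -0.0023 0.0005 yaw 11.0 0.0565 0.0885
turn 0.002 d -0.0253 -0.0129 0.2584 pos [0.3783 0.1993 0.2424] tool y 80.4 tilt -1.0 t 15.6167 F [-0.2  0.5  1. ] w 0.0598 q6 -1.08
```

```bash
python3 steer.py '-0.0253,-0.0129,0.03,0
0,0,0.04,0
0,0,0.04,0
0,0,0.04,0
0,0,0,0' 0.049 >/dev/null
python3 go.py 0.401 0.1824 -0.013 80.3
python3 - <<'E'
from h import *
d=shot("side",'pics/m0.png')
d2=shot("top",'pics/m1.png')
E
```

```text
turn -0.001 d -0.0049 0.0027 0.0992 pos [0.3957 0.1806 0.0862] tool y 80.3 tilt -0.9999 t 16.0333 F [-1.3 -1.2 -0. ] w 0.0483 q6 -1.13
```

```bash
python3 steer.py '-0.0049,0.0027,0.03,0
0,0,0.03,0
0,0,0.02,0
0,0,0.012,0
0,0,0.006,0' >/dev/null
python3 steer.py '0,0,0,0
0,0,0,0'; python3 go.py 0.401 0.1824 -0.013 80.3
```

```text
clock: 16.72
position: [0.4091, 0.185, -0.0039]
ee_rot: [0.002, 0.084, 0.996, 0.001]
contact_force: [0.2, -0.9, 0.1]
width: 0.049
gripper_force: 0.2
turn 0.001 d 0.0076 -0.0039 0.0091 pos [ 0.4091  0.185  -0.0039] tool y 80.4 tilt -1.0 t 16.7167 F [ 0.2 -0.9  0.1] w 0.049 q6 -1.13
```

```bash
python3 steer.py '0.0076,-0.0039,0,0
0,0,0.004,0
0,0,0.004,0
0,0,0,0
0,0,0,0'; python3 go.py 0.401 0.1824 -0.013 80.3
python3 steer.py '0,0,0,0
0,0,0,0
0,0,0,0
0,0,0,0
0,0,0,0' 0.0 50; python3 go.py 0.401 0.1824 -0.013 80.3
```

```text
clock: 17.13
position: [0.3991, 0.1819, -0.0135]
ee_rot: [0.0, 0.084, 0.996, 0.0]
contact_force: [0.6, -0.7, 0.3]
width: 0.049
gripper_force: 0.0
turn 0.001 d -0.0018 0.0008 -0.0005 pos [ 0.3991  0.1819 -0.0135] tool y 80.4 tilt -1.0 t 17.1333 F [ 0.6 -0.7  0.3] w 0.049 q6 -1.13
clock: 17.55
position: [0.3994, 0.1819, -0.0131]
ee_rot: [0.0, 0.084, 0.996, 0.0]
contact_force: [-0.2, -1.0, 5.7]
width: 0.0351
gripper_force: 50.3
turn 0.001 d -0.0015 0.0007 -0.0001 pos [ 0.3994  0.1819 -0.0131] tool y 80.4 tilt -1.0 t 17.55 F [-0.2 -1.   5.7] w 0.0351 q6 -1.13
```

Gripped at 35 mm width. I'll lift, turn and carry.

```bash
python3 steer.py '0,0,-0.01,0
0,0,-0.025,0
0,0,-0.03,-0.096
0,0,-0.02,-0.096
0,0,0,-0.096'
python3 steer.py '0,0,0,-0.096
0,0,0,0
0,0,0,0'
python3 go.py 0.558 0.2353 0.072 102.4
```

```text
clock: 17.97
position: [0.4021, 0.1827, 0.0749]
ee_rot: [0.004, -0.062, 0.998, 0.001]
contact_force: [1.5, -0.6, -1.6]
width: 0.0349
gripper_force: 50.3
clock: 18.22
position: [0.3987, 0.1818, 0.0712]
ee_rot: [-0.0, -0.107, 0.994, -0.0]
contact_force: [0.1, 0.5, -1.1]
width: 0.0345
gripper_force: 50.2
turn -0.003 d -0.1671 0.0181 -0.0008 pos [0.3987 0.1818 0.0712] tool y 102.3 tilt -1.0 t 18.2167 F [ 0.1  0.5 -1.1] w 0.0345 q6 -1.52
```

```bash
python3 steer.py '-0.025,0.0027,0,-0.003
-0.025,0.0027,0,0
-0.025,0.0027,0,0
-0.025,0.0027,0,0
-0.025,0.0027,0,0' >/dev/null
python3 steer.py '-0.025,0.0027,0,0
-0.0171,0.0019,0,0
0,0,0,0
0,0,0,0
0,0,0,0'
python3 go.py 0.558 0.2353 -0.001 102.4
python3 - <<'E'
from seg import *
d=shot("side",'pics/s3.png');g=d["img"].astype(int)
j=((g[:,:,0]-g[:,:,2])>45).astype(np.uint8)
p=proj(d,[[.598,.244,.096]])[0];print("pred jack px",p)
x,y=p.astype(int);s=np.zeros_like(j);s[y-18:y+18,x-20:x+20]=j[y-18:y+18,x-20:x+20]
ys,xs=np.nonzero(s);print(len(xs),xs.mean() if len(xs) else 0,ys.mean() if len(xs) else 0)
E
```

```text
clock: 19.05
position: [0.5565, 0.2353, 0.0705]
ee_rot: [-0.002, -0.109, 0.994, -0.0]
contact_force: [0.3, -0.2, -2.5]
width: 0.035
gripper_force: 50.1
turn 0.002 d -0.0015 -0.0003 0.0715 pos [0.5565 0.2353 0.0705] tool y 102.5 tilt -1.0 t 19.05 F [ 0.3 -0.2 -2.5] w 0.035 q6 -1.5
pred jack px [305.69503345 203.01760712]
13 304.46153846153845 204.07692307692307
```

The jacks are where predicted, within about 1 px. I'll lower onto the pad.

```bash
python3 steer.py '-0.0015,0,0.015,0
0,0,0.02,0
0,0,0.018,0
0,0,0.01,0
0,0,0.005,0' 
python3 steer.py '0,0,0.002,0
0,0,0.0008,0
0,0,0,0
0,0,0,0'; python3 go.py 0.558 0.2353 -0.001 102.4
```

```text
clock: 19.52
position: [0.5575, 0.2355, 0.002]
ee_rot: [-0.002, -0.109, 0.994, -0.0]
contact_force: [-0.3, -0.6, -1.5]
width: 0.035
gripper_force: 50.2
clock: 19.85
position: [0.5604, 0.2363, 0.0017]
ee_rot: [0.001, -0.109, 0.994, 0.0]
contact_force: [0.2, -0.1, -1.6]
width: 0.035
gripper_force: 50.2
turn 0.003 d 0.0026 -0.0005 0.0027 pos [0.5604 0.2363 0.0017] tool y 102.6 tilt -1.0 t 19.85 F [ 0.2 -0.1 -1.6] w 0.035 q6 -1.51
```

```bash
python3 steer.py '0.0024,0,0.0015,0
0,0,0.001,0
0,0,0,0
0,0,0,0'; python3 steer.py '0,0,0.001,0
0,0,0,0
0,0,0,0'; python3 go.py 0.558 0.2353 -0.001 102.4
```

```text
clock: 20.18
position: [0.5573, 0.2356, -0.0011]
ee_rot: [0.0, -0.109, 0.994, 0.0]
contact_force: [-1.6, -0.8, 3.5]
width: 0.0348
gripper_force: 50.7
clock: 20.43
position: [0.5573, 0.2356, -0.0011]
ee_rot: [0.0, -0.109, 0.994, 0.0]
contact_force: [-3.5, -0.7, 10.7]
width: 0.0346
gripper_force: 51.5
turn 0.003 d -0.0007 -0.0005 -0.0001 pos [ 0.5573  0.2356 -0.0011] tool y 102.6 tilt -1.0 t 20.4333 F [-3.5 -0.7 10.7] w 0.0346 q6 -1.51
```

It touched down at exactly the expected height. I'll release and go straight up.

```bash
python3 steer.py '0,0,-0.001,0
0,0,0,0
0,0,0,0
0,0,-0.01,0
0,0,-0.02,0' 0.046
python3 steer.py '0,0,-0.03,0
0,0,-0.035,0
0,0,-0.035,0
0,0,-0.035,0
0,0,-0.035,0'
python3 steer.py '0.035,0,-0.035,0.1
0.035,0,0,0.1
0.035,0,0,0.1
0.035,0,0,0.1
0,0,0,0.1' 0.034
python3 - <<'E'
from seg import *
d=shot("top",'pics/t5.png');a=shot("side")
w=np.radians(12.4);ex=np.array([np.cos(w),np.sin(w)]);ey=np.array([-ex[1],ex[0]]);S=np.array([.559,.2355])
g=d["img"].astype(float).mean(2);b=np.median(g[235:250,325:345])
q=lambda x,y,z:int(g[tuple(proj(d,[[*(S+x*ex+y*ey),z]])[0].round().astype(int)[::-1])]/b*100)
print("x",[(k,q(k/1000,0,.034)) for k in range(-48,57,4)]);print("y",[(k,q(0,k/1000,.034)) for k in range(-32,33,4)])
c=np.hstack([cv2.resize(d["img"][150:270,215:335,::-1],(390,390),interpolation=cv2.INTER_CUBIC),cv2.resize(a["img"][130:270,200:340,::-1],(390,390),interpolation=cv2.INTER_CUBIC)]);cv2.imwrite("pics/last.png",c)
E
python3 go.py 0.6365 0.2542 0.174 12.5
```

```text
clock: 20.85
position: [0.5553, 0.2349, 0.0264]
ee_rot: [-0.003, -0.109, 0.994, -0.0]
contact_force: [0.4, -0.8, 0.5]
width: 0.0462
gripper_force: 0.0
clock: 21.27
position: [0.5571, 0.2355, 0.2005]
ee_rot: [0.0, -0.109, 0.994, 0.0]
contact_force: [0.5, 0.5, -1.1]
width: 0.0456
gripper_force: 0.0
clock: 21.68
position: [0.4165, 0.2267, 0.2283]
ee_rot: [-0.003, 0.142, 0.99, -0.0]
contact_force: [-0.2, -0.3, -0.4]
width: 0.0337
gripper_force: 0.0
x [(-48, 69), (-44, 69), (-40, 59), (-36, 48), (-32, 61), (-28, 93), (-24, 95), (-20, 95), (-16, 94), (-12, 95), (-8, 95), (-4, 95), (0, 94), (4, 95), (8, 95), (12, 95), (16, 95), (20, 95), (24, 94), (28, 94), (32, 58), (36, 53), (40, 94), (44, 98), (48, 71), (52, 65), (56, 48)]
y [(-32, 101), (-28, 79), (-24, 46), (-20, 45), (-16, 51), (-12, 90), (-8, 94), (-4, 94), (0, 94), (4, 96), (8, 94), (12, 96), (16, 94), (20, 65), (24, 43), (28, 80), (32, 100)]
turn 1.073 d -0.0199 0.2144 0.0547 pos [0.4229 0.2272 0.2287] tool y 74.0 tilt -1.0 t 21.7833 F [1.2 0.1 0.3] w 0.034 q6 -0.94
```

The module profile spans about ±31 mm in x and -15 to +19 mm in y about the seat, so it sits flat and centred within 2 mm. Now I'll turn back and regrasp the upright lid's bar.

```bash
python3 steer.py '0,0,-0.004,0.122
0,0,-0.004,0.122
0,0,-0.004,0.122
0,0,-0.004,0.122
0,0,0,0.122' >/dev/null
python3 steer.py '0,0,0,0.122
0,0,0,0.122
0,0,0,0.122
0,0,0,0.097
0,0,0,0' >/dev/null
python3 go.py 0.6365 0.2542 0.174 12.5
```

```text
turn -0.001 d -0.0193 0.2119 0.0698 pos [0.4254 0.2272 0.2438] tool y 12.5 tilt -1.0 t 22.6167 F [ 1.2 -0.4 -0.5] w 0.034 q6 0.13
```

View pics/last.png

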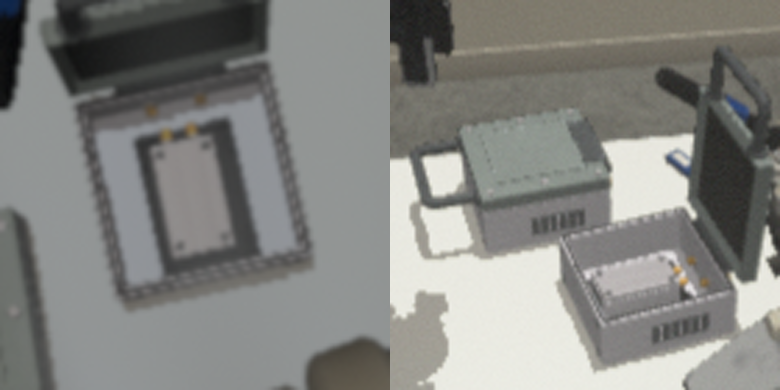

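The module lies flat on the black cradle (top crop about (190,195)) with its jacks toward the hinge at (180,133). Lid B is upright and A is shut. Next I'll move above the bar, descend and grip.

```bash
python3 steer.py '-0.004,0.036,0,0
-0.004,0.036,0,0
-0.004,0.036,0,0
-0.004,0.036,0,0
-0.0033,0.036,0,0' >/dev/null
python3 steer.py '0,0.0319,0,0
0,0,0,0
0,0,0,0' 
python3 go.py 0.6365 0.2542 0.174 12.5
```

```text
clock: 23.28
position: [0.6369, 0.2537, 0.2417]
ee_rot: [-0.001, 0.625, 0.78, -0.001]
contact_force: [0.5, -0.5, 0.2]
width: 0.0336
gripper_force: 0.0
turn 0.001 d 0.0006 -0.0003 0.0677 pos [0.6369 0.2537 0.2417] tool y 12.6 tilt -1.0 t 23.2833 F [ 0.5 -0.5  0.2] w 0.0336 q6 0.06
```

```bash
python3 steer.py '0,0,0.02,0
0,0,0.02,0
0,0,0.018,0
0,0,0.008,0
0,0,0,0'
python3 steer.py '0,0,0,0
0,0,0,0
0,0,0,0
0,0,0,0
0,0,0,0' 0.0 40
```

```text
clock: 23.7
position: [0.6329, 0.2534, 0.1758]
ee_rot: [-0.001, 0.626, 0.78, -0.002]
contact_force: [0.4, 0.2, 0.3]
width: 0.034
gripper_force: 0.0
clock: 24.12
position: [0.6358, 0.2542, 0.1795]
ee_rot: [0.001, 0.626, 0.78, 0.001]
contact_force: [-1.7, 0.2, 5.0]
width: 0.0079
gripper_force: 39.4
```

Gripped. Now the arc in reverse, back to half-way.

```bash
python3 steer.py '0,-0.005,-0.0003,0
0,-0.0131,0,0
0,-0.0131,0.0008,0
0,-0.013,0.0018,0
0,-0.0128,0.003,0'
python3 steer.py '0,-0.0126,0.0038,0
0,-0.0121,0.005,0
0,-0.0118,0.0062,0
0,-0.0112,0.0075,0
0,-0.0105,0.0085,0'
python3 steer.py '0,0,0,0
0,0,0,0'
```

```text
clock: 24.53
position: [0.5822, 0.2424, 0.1749]
ee_rot: [0.003, 0.626, 0.78, 0.004]
contact_force: [3.1, 0.3, 5.1]
width: 0.0084
gripper_force: 40.4
clock: 24.95
position: [0.5243, 0.2296, 0.1428]
ee_rot: [0.002, 0.626, 0.78, 0.003]
contact_force: [3.0, 1.4, 1.3]
width: 0.0081
gripper_force: 41.2
clock: 25.12
position: [0.5214, 0.2289, 0.1408]
ee_rot: [-0.001, 0.626, 0.78, -0.001]
contact_force: [0.1, 1.2, -3.6]
width: 0.0083
gripper_force: 40.5
```

Lid is at about 0.85 rad. I'll release, back off, and check that nothing drifts.

```bash
python3 steer.py '0,0,0,0
0,0,0,0
0,0,-0.02,0
0,0,-0.03,0
0,0,-0.03,0' 0.034 >/dev/null
python3 steer.py '0,-0.02,-0.02,0
0,0,0,0
0,0,0,0' >/dev/null
cat > chk.py <<'E'
from h import *
d=shot("side");g=d["img"].astype(float).mean(2);yaw=np.radians(12.4);e=np.array([np.cos(yaw),np.sin(yaw)]);h=np.array([.4705,.2165])+.155*e
o=[]
for t in np.arange(.55,1.15,.05):
    ab=np.arctan2(.005,.155)+t;p=h-.155*np.cos(ab)*e
    x,y=proj(d,[[p[0],p[1],.05+.155*np.sin(ab)]])[0].round().astype(int);o.append((t.round(2),int(g[y-1:y+2,x-1:x+2].mean())))
print(o);j=((d["img"][:,:,0].astype(int)-d["img"][:,:,2])>45)[190:245,260:330];print("brass px",j.sum())
np.save("pics/c.npy",g)if not __import__("os").path.exists("pics/c.npy") else print("diff",(np.abs(g-np.load("pics/c.npy"))[150:260,200:340]>25).mean())
E
python3 chk.py
python3 steer.py '0,0,0,0
0,0,0,0
0,0,0,0
0,0,0,0
0,0,0,0' >/dev/null
python3 steer.py '0,0,0,0
0,0,0,0
0,0,0,0
0,0,0,0
0,0,0,0' >/dev/null
python3 steer.py '0,0,0,0
0,0,0,0
0,0,0,0
0,0,0,0
0,0,0,0'
python3 chk.py
```

```text
[(np.float64(0.55), 87), (np.float64(0.6), 131), (np.float64(0.65), 140), (np.float64(0.7), 140), (np.float64(0.75), 145), (np.float64(0.8), 85), (np.float64(0.85), 67), (np.float64(0.9), 77), (np.float64(0.95), 108), (np.float64(1.0), 108), (np.float64(1.05), 111), (np.float64(1.1), 115)]
brass px 11
clock: 27.08
position: [0.5031, 0.2248, 0.2414]
ee_rot: [-0.0, 0.626, 0.78, 0.0]
contact_force: [-0.3, -0.6, 0.6]
width: 0.0341
gripper_force: 0.0
[(np.float64(0.55), 88), (np.float64(0.6), 132), (np.float64(0.65), 140), (np.float64(0.7), 140), (np.float64(0.75), 145), (np.float64(0.8), 84), (np.float64(0.85), 67), (np.float64(0.9), 78), (np.float64(0.95), 108), (np.float64(1.0), 108), (np.float64(1.05), 111), (np.float64(1.1), 116)]
brass px 10
diff 0.0009090909090909091
```

The bar is steady at about 0.85 rad and the arm is clear, so I'm handing in.

```bash
python3 -c "
from rig import manip, eyes, sensors, sign_off;print(sign_off())"
```

```text
the job is handed in; nothing more can be done
None
```

The job is handed in at about 27 s: the left box's lid sank shut, so that box stays shut and empty; the module lies flat in the right-hand box with its jacks toward the hinge, and that lid holds by itself at about 0.85 rad (49°).

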